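Set out ware on a kiln shelf

TASK

Load the kiln shelf: stand the octagonal cup in the middle of the star-shaped saucer and the square beaker in the middle of the square saucer, stand the round jar on the bare shelf midway between the two saucers with its lid on, and stand the cone pack on the shelf between the jar and the middle of the shelf's near long edge, not touching the jar, its row of three cones parallel to that edge. Everything stands upright and is set down gently, not dropped; the mug with the handle is not part of this load, so leave it where it is.

Things in the scene. Friction and masses are not known exactly. Their poses are not given: they have to be found in the camera images.
- kiln_shelf: pale rectangular kiln shelf, fixed on the table, 220 (x) by 400 (y) by 15 mm thick; origin: centre of its underside; y along its long edges, x away from the robot (near edge at x = -110). In its frame the saucers are centred at x = 35, y = 115 and -115 (which is where varies), the jar belongs at x = 35, y = 0, the cone pack at about x = -58, y = 0
- star_saucer: flat eight-pointed star of grey-brown clay, fixed on the shelf, 127 mm over its points, 12 mm thick, flat top; origin at the centre of its underside, z up
- square_saucer: flat square saucer of grey-brown clay, fixed on the shelf, 100 by 100 mm, 12 mm thick, flat top; origin at the centre of its underside, axes parallel to its sides
- octagonal_cup: loose open clay cup with eight upright flat sides and no handle, 62 mm across flats (flats face its x and y axes and the diagonals), 68 mm high, walls 5 mm, about 0.16 kg; origin at the centre of its underside, z up
- square_beaker: loose open clay beaker with four upright flat sides, 52 by 52 mm (sides face its x and y axes), 80 mm high, walls 5 mm, about 0.16 kg; origin at the centre of its underside, z up
- round_jar: loose open round clay jar without handle, straight-sided, 62 mm outside diameter, inside diameter 53 mm, 70 mm high, about 0.17 kg; at the start without its lid; origin at the centre of its underside, z up
- jar_lid: the jar's loose clay lid, knob up: plug of 40 mm diameter (z 0 to 8 mm) that drops loosely into the jar's mouth, disc of 66 mm (z 8 to 14) that rests on the jar's rim, round knob of 20 mm diameter (z 14 to 39) to grip by; 0.07 kg; origin at the centre of the plug's underside, z up. Seated, its origin is 62 mm above the jar's
- cone_pack: loose cone pack: clay bar 22 mm wide (its x), 62 mm long (its y), 18 mm high, with a row of three slender pale cones along it (14 mm thick at the foot, tops 57 mm above its underside); grip the bar across its 22 mm width, cones between the fingers; 0.06 kg; origin at the centre of its underside, z up
- mug: round clay mug with a loop handle, 66 mm diameter, 75 mm high, loose; not to be moved; origin at the centre of its underside, handle towards its y axis

How it is judged:
At the end, for the whole second after the job is handed in: Cup and beaker on their saucers within 12 mm of centre; jar within 15 mm each way of midway; lid seated within 10 mm of the jar axis; cone pack between jar and near edge, within 15 mm of the middle line, 0.26 rad of parallel, off the jar; all upright (0.09 rad), at rest (horizontal distance between octagonal_cup and star_saucer below 0.012 m and z of octagonal_cup in the frame of star_saucer between 0.008 and 0.016 m and horizontal distance between square_beaker and square_saucer below 0.012 m and z of square_beaker in the frame of square_saucer between 0.008 and 0.016 m and x of round_jar in the frame of kiln_shelf between 0.02 and 0.05 m and y of round_jar in the frame of kiln_shelf between -0.015 and 0.015 m and z of round_jar in the frame of kiln_shelf between 0.011 and 0.019 m and horizontal distance between jar_lid and round_jar below 0.01 m and z of jar_lid in the frame of round_jar between 0.058 and 0.066 m and x of cone_pack in the frame of kiln_shelf between -0.098 and -0.018 m and y of cone_pack in the frame of kiln_shelf between -0.015 and 0.015 m and z of cone_pack in the frame of kiln_shelf between 0.011 and 0.019 m and angle between the y axis of cone_pack and the y axis of kiln_shelf, either way round below 0.26 rad and contact force between cone_pack and round_jar below 0.05 N and angle between each of octagonal_cup, square_beaker, round_jar, jar_lid, cone_pack's own z axis and vertical below 0.09 rad and linear speed of each of octagonal_cup, square_beaker, round_jar, jar_lid, cone_pack below 0.02 m/s); the robot touches nothing.
It fails at once if the mug is shifted by more than 20 mm or tipped (distance of mug from where it was at the start of the episode above 0.02 m or angle between mug's own z axis and vertical above 0.2 rad).
It fails at once if a piece is dropped: it falls free of the fingers faster than 0.6 m/s (from some 20 mm up) ((linear speed of octagonal_cup above 0.6 m/s and contact force between octagonal_cup and the fingers below 0.05 N) or (linear speed of square_beaker above 0.6 m/s and contact force between square_beaker and the fingers below 0.05 N) or (linear speed of round_jar above 0.6 m/s and contact force between round_jar and the fingers below 0.05 N) or (linear speed of jar_lid above 0.6 m/s and contact force between jar_lid and the fingers below 0.05 N) or (linear speed of cone_pack above 0.6 m/s and contact force between cone_pack and the fingers below 0.05 N)).
It also fails if it takes over 144 s, if anything falls off the work surface, if the arm or the gripper's body presses on something with over 40 N, if the wrist force passes 120 N, or if a joint passes its speed limit or range.

ROBOT

A 6-joint arm with a two-finger parallel gripper is mounted at the origin on the work surface. World frame = base frame: x ahead of the robot, y to its left, z up, the work surface at z = 0. Lengths are in m, angles in rad, forces in N, time in s.
With the tool pointing down it reaches from about 0.35 to 0.875 m from the base axis. Payload 15.5 kg.
Tool frame: the origin (TCP) lies on the mounting face of the last link; the fingertips stand 173 mm ahead of it and the grasp point (between the pads) lies 155 mm ahead of it (bot.tcp_to_tips is the distance from the TCP to the fingertips, in m); z points along the fingers, y is the line along which they close (so a half turn about z gives the same grasp; the last joint's range is limited). The gripper opens to 85 mm and grips with 20 to 120 N. Pads are 22 mm wide; open, the fingers measure 114 mm over their backs; the gripper's body (76 mm by 85 mm) begins 54 mm behind the grasp point. The pads swing forward as they close: fully open they stand 13 mm farther back than shut.
Start: joints at [-1.397, 0.494, 1.345, -0, 1.302, -0.096], TCP at [0.166, -0.603, 0.405] pointing down, gripper open.
Joint ranges: [-2.91, 2.91], [-0.82, 2.16], [0.22, 2.67], [-1.22, 4.37], [0.12, 2.79], [-3.08, 3.08]. Speed limits (rad/s): [1.89, 1.89, 2.57, 3.01, 3.01, 3.01].

INTERFACE

Orientations are given as a 3x3 rotation matrix whose columns are the frame's x, y, z axes.
In Python, from station import bot gives the robot as it stands. The module is installed in compiled form; this text tells all that it offers.
- The arm moves only by the shell command python3 -m crank 'ROWS'. ROWS is JSON, a list of rows, each a list of 7 numbers: the shift along the tool's x, y, z normalised to -1 to 1, where 1 is 0.5 m, then the turn, a rotation vector about the tool's x, y, z normalised to -1 to 1, where 1 is 180 degrees, then the opening, from 0 (shut) to 1 (fully open). In form: [[dx, dy, dz, rx, ry, rz, hand], ...]. A call has 1 to 8 rows; each row shifts and turns the commanded pose from where the row before left it, along the tool's axes as they then stand; what a row does not reach is not made up. A row lasts 1/12 s, in which the tool goes at most 41.7 mm and 7.16 degrees, less where a joint would pass 70% of its speed; a pose out of reach is approached as far as the arm can. A call with a number of a shift or a turn outside -1 to 1 is refused whole. A call with a gripper value outside its range is refused whole. The fingers move at their own pace and stop on an object; the grip force is fixed at half the most. Time passes only in rows, so rows that do not move let the fingers close. It gives the time, the measured TCP pose, the force, the opening and the grip force at its end, in the units of the state.
- bot.get_state(): the state, without advancing time (a new reading comes with each control period).
- bot.capture(name): name is "scene" or "top"; returns the picture (420x560x3 uint8, red, green, blue); there is no depth.
- bot.camera_info(name): a dict with "fx", "fy", "cx", "cy" (pixels), "dist_coeffs" ([k1, k2, p1, p2, k3] as OpenCV has them; the pictures are not rectified), "rvec" (rotation vector, rad) and "tvec" (3), from world to camera coordinates, as OpenCV has them. Camera axes: x right, y down, z forward; pixel columns grow to the right and rows downward; lengths in m; the calibration is good to about 2 mm. A picture is of the moment at which its call begins. camera_info takes no time and is no camera call.
- bot.sign_off(): hands the job in; it is judged then, once.
The state is a dict: "time": time; "joint_pos": joint angles; "joint_velocities": joint speeds; "joint_efforts": joint torques, N m; "tcp_pos": TCP position; "eef_rot": TCP orientation; "wrist_force": force on the tool from outside, world axes, zero at the start; "ft_torque": the same for the moment, N m; "finger_gap": opening from 0.0 (shut) to 1.0 (fully open); "gripper_force": force on a finger pad.
Only numpy, scipy, OpenCV 4.12 (cv2) and the standard library are available. Lean on these libraries where they do the work, as an engineer would, in place of code of your own. Each camera call takes 0.05 s, during which the arm holds its last target. There are 200 camera calls.

## Working session

There is one attempt and no reset: what is moved stays moved. The work goes in short steps, Python scripts to look and compute and a shell command to move; the robot and the scene stay as the last step left them, time stands still between calls to the robot, and variables do not carry over. Pictures are saved under pics/ and viewed, at most 14 in all, crops included, and the job is handed in when it is done.

```bash
mkdir -p pics
python3 - <<'E'
from station import bot
import cv2
for n in("scene","top"):
    cv2.imwrite(f"pics/{n}0.png",bot.capture(n)[:,:,::-1]); print(n,bot.camera_info(n))
s=bot.get_state();print(s)
E
```

```text
scene {'fx': 509.1585279045019, 'fy': 509.1585279045019, 'cx': 283.6580920596345, 'cy': 206.96435510227903, 'dist_coeffs': array([-0.0109435,  0.       ,  0.       ,  0.       ,  0.       ]), 'rvec': array([ 1.08117516,  2.42157998, -1.02380279]), 'tvec': array([ 0.36930786, -0.25022588,  1.48922809])}
top {'fx': 527.8879125198888, 'fy': 527.8879125198888, 'cx': 274.94449107502464, 'cy': 209.51668376419877, 'dist_coeffs': array([-0.10199439,  0.        ,  0.        ,  0.        ,  0.        ]), 'rvec': array([ 2.17857521, -2.20071604,  0.0455266 ]), 'tvec': array([0.02620265, 0.53114372, 1.15966008])}
{'time': 0.1, 'joint_pos': array([-1.39752292e+00,  4.94150365e-01,  1.34603702e+00,  5.24525484e-06,
        1.30246618e+00, -9.55164958e-02]), 'joint_velocities': array([ 0.00208412, -0.00226841, -0.00038643, -0.00112301, -0.00121185,
       -0.00204625]), 'joint_efforts': array([ 3.22880449e-03, -8.83593392e+01, -3.84561038e+01, -5.36015784e-05,
        5.07534234e-03,  2.03941124e-05]), 'tcp_pos': array([ 0.1659525 , -0.60244805,  0.40415243]), 'eef_rot': array([[ 9.64093340e-01,  2.65563551e-01, -1.77927755e-04],
       [ 2.65563589e-01, -9.64092779e-01,  1.04589878e-03],
       [ 1.06213731e-04, -1.05559518e-03, -9.99999437e-01]]), 'wrist_force': array([0.09580149, 0.26615714, 0.2921318 ]), 'ft_torque': array([ 0.00018392,  0.02688508, -0.00658908]), 'gripper_force': 0.0, 'finger_gap': 0.993976184248082}
```

View pics/scene0.png

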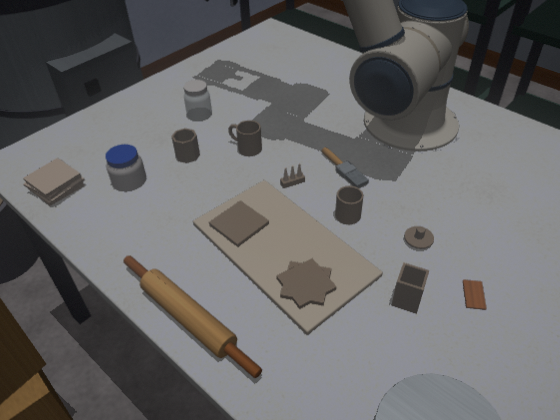

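View pics/top0.png

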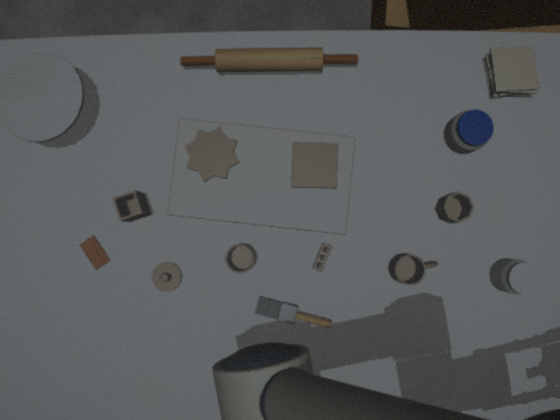

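The scene view shows the shelf with its star saucer (307,282) and square saucer (239,221). The loose pieces are the beaker (410,287), lid (419,237), a cup at (349,204), the cone pack (292,177), the mug (248,137) and another cup at (186,145). The top view shows the same pieces at beaker (131,206), lid (167,276), cup (241,257), cones (322,257), mug (407,268) and cup (455,208).

```bash
cat > h.py <<'E'
import numpy as np, cv2
from station import bot
def cam(n):
    c=bot.camera_info(n);K=np.array([[c['fx'],0,c['cx']],[0,c['fy'],c['cy']],[0,0,1.]])
    return K,np.array(c['dist_coeffs']),cv2.Rodrigues(np.array(c['rvec']))[0],np.array(c['tvec'])
def ray(n,px,z):
    K,d,R,t=cam(n);p=cv2.undistortPoints(np.array(px,float).reshape(-1,1,2),K,d).reshape(-1,2)
    D=np.c_[p,np.ones(len(p))]@R;C=-R.T@t
    return (C+D*((z-C[2])/D[:,2])[:,None])[:,:2]
E
python3 - <<'E'
from h import *
a=cv2.imread("pics/top0.png");b=cv2.imread("pics/scene0.png")
g=lambda i,x,y,w=70:cv2.resize(cv2.convertScaleAbs(i[y-w//2:y+w//2,x-w//2:x+w//2],alpha=1.6),(260,260),interpolation=cv2.INTER_CUBIC)
cv2.imwrite("pics/crops.png",np.vstack([np.hstack([g(a,241,257),g(a,455,208),g(a,322,257)]),np.hstack([g(a,131,206),g(b,349,204),g(b,186,145)])]))
E
```

```text
(no output)
```

View pics/crops.png

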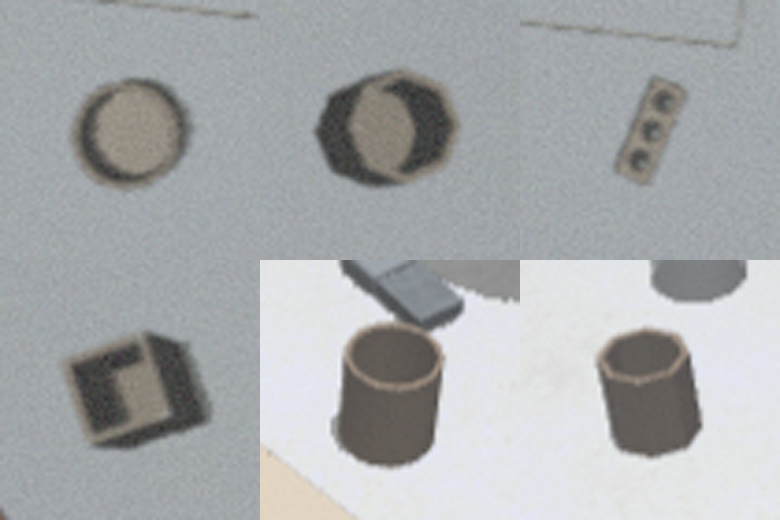

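The crops show the piece at top (241,257) is the round jar, and the one at (455,208) is the octagonal cup. The beaker's rim is seen turned by about 20°, and the cone pack by about 15°.

```bash
cat > m.py <<'E'
from h import *
def hull(img,x,y,w,thr):
    p=img[y-w:y+w,x-w:x+w].astype(int); m=((p[:,:,2]-p[:,:,0]>8)&(p.max(2)>thr)).astype(np.uint8)
    c=[k for k in cv2.findContours(m,cv2.RETR_EXTERNAL,cv2.CHAIN_APPROX_NONE)[0]]
    c=max(c,key=cv2.contourArea) if len(c)<2 else np.vstack([k for k in c if len(k)>6])
    return cv2.convexHull(c).reshape(-1,2)+[x-w,y-w]
def report(nm,H,z,n="top"):
    W=ray(n,H,z)*1000
    r=cv2.minAreaRect(W.astype(np.float32)); c,rad=cv2.minEnclosingCircle(W.astype(np.float32))
    M=cv2.moments(W.astype(np.float32).reshape(-1,1,2)); 
    b=cv2.boxPoints(r);e=b[1]-b[0];f=b[2]-b[1];e=e if np.linalg.norm(e)>np.linalg.norm(f) else f
    print(nm,"centroid",np.round([M['m10']/M['m00'],M['m01']/M['m00']],1),"rect",np.round(r[0],1),np.round(r[1],1),"longside deg",round(np.degrees(np.arctan2(e[1],e[0])),1),"circ",np.round(c,1),round(rad,1), "A",round(M['m00']))
E
python3 - <<'E'
from m import *
a=cv2.imread("pics/top0.png")
for q in [(241,257),(455,208),(131,206),(213,153)]:print(a[q[1],q[0]-22:q[0]+22:2].tolist())
for nm,x,y,w,z,t in [("star",213,153,40,.027,0),("sqs",315,165,36,.027,0),("jar",241,257,28,.07,90),("oct",455,208,28,.068,90),("beak",131,206,28,.08,90),("pack",322,257,22,.018,0),("lid",167,276,24,.014,0),("mug",405,268,35,.07,0)]:
    report(nm,hull(a,x,y,w,t),z)
E
```

```text
[[107, 106, 103], [104, 102, 98], [105, 102, 101], [84, 87, 87], [62, 66, 67], [49, 49, 52], [57, 64, 65], [80, 85, 90], [83, 90, 95], [87, 94, 97], [86, 93, 96], [84, 90, 94], [85, 91, 97], [82, 88, 93], [83, 92, 95], [84, 90, 94], [75, 81, 86], [68, 74, 76], [58, 58, 58], [82, 83, 79], [107, 103, 99], [107, 103, 101]]
[[104, 101, 98], [55, 57, 55], [37, 37, 38], [42, 44, 41], [42, 39, 41], [45, 48, 50], [73, 76, 80], [76, 82, 86], [75, 82, 85], [72, 78, 81], [76, 82, 87], [74, 80, 85], [75, 81, 85], [76, 81, 87], [64, 69, 72], [42, 42, 42], [42, 41, 41], [41, 40, 42], [42, 45, 44], [57, 61, 63], [89, 92, 93], [107, 104, 100]]
[[106, 104, 99], [106, 103, 100], [103, 102, 100], [79, 87, 88], [59, 61, 65], [44, 44, 45], [40, 42, 42], [45, 46, 47], [41, 44, 41], [54, 57, 58], [72, 78, 81], [74, 82, 85], [78, 85, 89], [77, 84, 86], [76, 84, 85], [69, 74, 80], [46, 47, 47], [37, 39, 42], [43, 41, 41], [44, 42, 45], [63, 65, 64], [83, 82, 81]]
[[75, 83, 87], [81, 87, 93], [74, 81, 86], [74, 81, 83], [72, 80, 85], [75, 82, 88], [78, 85, 89], [79, 86, 91], [76, 84, 90], [75, 80, 86], [74, 8
[... 249 characters left out ...]
55.7 160. ] 60.4 A 10163
sqs centroid [628.7 -67.2] rect [629.1 -67.4] [97.  97.1] longside deg -2.0 circ [628.5 -67.8] 66.8 A 9249
jar centroid [429.1  91.5] rect [428.8  90.8] [41.8 38.8] longside deg 44.5 circ [429.7  89.9] 22.3 A 1313Traceback (most recent call last):
  File "<stdin>", line 5, in <module>
  File "m.py", line 5, in hull
    c=max(c,key=cv2.contourArea) if len(c)<2 else np.vstack([k for k in c if len(k)>6])
                                                  ~~~~~~~~~^^^^^^^^^^^^^^^^^^^^^^^^^^^^
    return _nx.concatenate(arrs, 0, dtype=dtype, casting=casting)
           ~~~~~~~~~~~~~~~^^^^^^^^^^^^^^^^^^^^^^^^^^^^^^^^^^^^^^^
ValueError: need at least one array to concatenate
```

```bash
sed -i 's/>8)&/>2)\&/; s/len(k)>6\]/cv2.contourArea(k)>5]/' m.py
python3 - <<'E'
from m import *
a=cv2.GaussianBlur(cv2.imread("pics/top0.png"),(3,3),0)
for nm,x,y,w,z,t in [("star",213,153,40,.027,0),("sqs",315,165,36,.027,0),("jar",241,257,28,.07,54),("oct",455,208,28,.068,54),("beak",131,206,28,.08,54),("pack",322,257,22,.018,0),("lid",167,276,24,.014,0),("knob",166,276,24,.039,0),("mug",405,268,35,.07,54)]:
    report(nm,hull(a,x,y,w,t),z)
print(ray("top",[(166.5,276.5)],.039))
# scene check
for nm,q,z in [("star",(307,283),.027),("sqs",(239,221),.027),("jar rim",(349.5,200),.07)]:print(nm,ray("scene",[q],z))
H=hull(a,455,208,28,54);W=ray("top",H,.068)*1000
c=cv2.minAreaRect(W.astype(np.float32));print(c)
x=np.mean(W,0);q=cv2.approxPolyDP(W.astype(np.float32).reshape(-1,1,2),4,True).reshape(-1,2);print(np.round(q),[np.round(np.degrees(np.arctan2(*(q[i]-q[i-1])[::-1]))) for i in range(len(q))])
E
```

```text
star centroid [656.6 160.4] rect [656.8 160.6] [115.5 115. ] longside deg 5.3 circ [656.3 160.5] 62.5 A 11008
sqs centroid [629.5 -67.4] rect [629.5 -67.9] [ 99.8 100.3] longside deg -0.7 circ [628.5 -67.9] 68.4 A 9821
jar centroid [426.9  95.5] rect [426.7  95.1] [59.2 59. ] longside deg 89.6 circ [426.8  95.2] 31.3 A 2851
oct centroid [ 530.9 -372.1] rect [ 531.2 -372.3] [62.3 63.2] longside deg -69.3 circ [ 531.2 -371.8] 33.0 A 3172
beak centroid [540.2 334. ] rect [540.1 334. ] [53.5 53.1] longside deg 18.9 circ [540.7 334.1] 34.2 A 2724
pack centroid [425.8 -81.5] rect [425.8 -81.6] [21.4 60.6] longside deg -23.4 circ [426.1 -80.9] 30.5 A 1224
lid centroid [384.8 264.6] rect [385.  264.8] [63.3 65.5] longside deg -71.9 circ [384.9 264.4] 33.2 A 3282
knob centroid [386.6 259.2] rect [386.8 259.3] [62.  64.1] longside deg -71.9 circ [386.7 259. ] 32.5 A 3144
mug centroid [ 400.4 -269.3] rect [ 396.2 -271.4] [83.1 64.3] longside deg 70.1 circ [ 400.3 -276.2] 45.5 A 3868
[[0.38634278 0.25836945]]
star [[0.6603886  0.16688255]]
sqs [[ 0.62962006 -0.06539595]]
jar rim [[0.44368187 0.10823304]]
((531.1923828125, -372.2742614746094), (62.302581787109375, 63.21022033691406), 20.73829460144043)
[[ 562. -377.]
 [ 553. -396.]
 [ 527. -404.]
 [ 506. -393.]
 [ 500. -364.]
 [ 511. -347.]
 [ 532. -339.]
 [ 556. -350.]] [np.float32(-77.0), np.float32(-114.0), np.float32(-163.0), np.float32(151.0), np.float32(102.0), np.float32(58.0), np.float32(21.0), np.float32(-26.0)]
```

```bash
cat > to.py <<'E'
# usage: to.py x y ztip(mm) yaw(deg): turn first, then shift; prints totals normalised
import sys;from h import *
s=bot.get_state();R=s['eef_rot'];p=s['tcp_pos']
x,y,z,w=map(float,sys.argv[1:5]);t=np.array([x,y,z+173])/1000
yaw=np.degrees(np.arctan2(R[1,0],R[0,0]));d=(w-yaw+180)%360-180
c,n=np.cos(np.radians(w)),np.sin(np.radians(w));Rt=np.array([[c,n,0],[n,-c,0],[0,0,-1.]])
tilt=cv2.Rodrigues(R.T@Rt)[0].ravel()/np.pi
print("t",round(s['time'],2),"at",np.round(p*1000,1),"tip",round(p[2]*1000-173,1),"yaw",round(yaw,1),"gap",round(s['finger_gap'],3),"gf",round(s['gripper_force'],1),"F",np.round(s['wrist_force'],1),"q6",round(s['joint_pos'][5],2))
print("rot",np.round(tilt,4),"shift",np.round(Rt.T@(t-p)/.5,4),"tips",bot.tcp_to_tips)
E
python3 to.py 531.2 -372.1 110 18; python3 -m crank '[[0,0,0,0,0,0.01,1]]'|cut -c1-700; python3 to.py 531.2 -372.1 110 18
```

```text
t 0.1 at [ 166.  -602.4  404.2] tip 231.2 yaw 15.4 gap 0.994 gf 0.0 F [0.1 0.3 0.3] q6 -0.1
rot [-0.0003 -0.     -0.0144] shift [ 0.8371 -0.2124  0.2423] tips 0.1734
time: 0.18
tcp_pos: [0.166, -0.6024, 0.4043]
eef_rot: [[0.972, 0.236, -0.0], [0.236, -0.972, 0.001], [0.0, -0.001, -1.0]]
wrist_force: [0.2, -0.3, 0.8]
finger_gap: 1.002
gripper_force: 0.0
t 0.18 at [ 166.  -602.4  404.3] tip 231.3 yaw 13.6 gap 1.002 gf 0.0 F [ 0.2 -0.3  0.8] q6 -0.06
rot [-0.0003 -0.     -0.0242] shift [ 0.837  -0.2124  0.2425] tips 0.1734
```

```bash
python3 -m crank '[[0,0,0,0,0,-0.0242,1],[0.0698,-0.0177,0,0,0,0,1],[0.0698,-0.0177,0,0,0,0,1],[0.0698,-0.0177,0,0,0,0,1],[0.0698,-0.0177,0,0,0,0,1],[0.0698,-0.0177,0,0,0,0,1],[0.0698,-0.0177,0,0,0,0,1],[0.0698,-0.0177,0,0,0,0,1]]' | head -1
python3 -m crank '[[0.0698,-0.0177,0,0,0,0,1],[0.0698,-0.0177,0,0,0,0,1],[0.0698,-0.0177,0,0,0,0,1],[0.0698,-0.0177,0,0,0,0,1],[0.0698,-0.0177,0,0,0,0,1],[0,0,0.06,0,0,0,1],[0,0,0.06,0,0,0,1],[0,0,0,0,0,0,1]]'|head -1
python3 to.py 531.2 -372.1 28 18
```

```text
time: 0.85
time: 1.52
t 1.52 at [ 530.9 -370.8  339.2] tip 166.2 yaw 18.0 gap 1.004 gf 0.0 F [-1.6  0.5 -1.4] q6 0.55
rot [-0.0023  0.0014  0.0001] shift [-0.0003  0.0026  0.2764] tips 0.1734
```

```bash
python3 -m crank '[[0,0.0026,0.06,0,0,0,1],[0,0,0.06,0,0,0,1],[0,0,0.06,0,0,0,1],[0,0,0.05,0,0,0,1],[0,0,0.03,0,0,0,1],[0,0,0.0164,0,0,0,1],[0,0,0,0,0,0,1],[0,0,0,0,0,0,1]]'|head -1; python3 to.py 531.2 -372.1 28 18
python3 -m crank '[[0,0,0,0,0,0,0.5],[0,0,0,0,0,0,0.5],[0,0,0,0,0,0,0.5],[0,0,0,0,0,0,0.5],[0,0,0,0,0,0,0.5],[0,0,0,0,0,0,0.5],[0,0,0,0,0,0,0.5],[0,0,0,0,0,0,0.5]]'|head -1; python3 to.py 656.6 160.5 150 18
```

```text
time: 2.18
t 2.18 at [ 532.2 -374.1  207.5] tip 34.5 yaw 17.9 gap 0.999 gf 0.0 F [-0.1  0.3  0.3] q6 0.55
rot [ 0.0002 -0.0001 -0.0004] shift [-0.0007 -0.0045  0.013 ] tips 0.1734
time: 2.85
t 2.85 at [ 532.4 -374.   208.5] tip 35.5 yaw 18.0 gap 0.728 gf 63.9 F [-2.3  0.3 12.9] q6 0.55
rot [ 0.0007 -0.0004 -0.0002] shift [ 0.5665 -0.9399 -0.2291] tips 0.1734
```

```bash
python3 -m crank '[[0,0,-0.03,0,0,0,0.5],[0,0,-0.05,0,0,0,0.5],[0,0,-0.05,0,0,0,0.5],[0,0,-0.05,0,0,0,0.5],[0,0,-0.05,0,0,0,0.5],[0,0,0,0,0,0,0.5]]'|head -1;  python3 to.py 656.6 160.5 150 18
python3 -m crank '[[0.02,-0.0336,0,0,0,0,0.5],[0.0354,-0.0587,0,0,0,0,0.5],[0.0354,-0.0587,0,0,0,0,0.5],[0.0354,-0.0587,0,0,0,0,0.5],[0.0354,-0.0587,0,0,0,0,0.5],[0.0354,-0.0587,0,0,0,0,0.5],[0.0354,-0.0587,0,0,0,0,0.5],[0.0354,-0.0587,0,0,0,0,0.5]]'|head -1
python3 -m crank '[[0.0354,-0.0587,0,0,0,0,0.5],[0.0354,-0.0587,0,0,0,0,0.5],[0.0354,-0.0587,0,0,0,0,0.5],[0.0354,-0.0587,0,0,0,0,0.5],[0.0354,-0.0587,0,0,0,0,0.5],[0.0354,-0.0587,0,0,0,0,0.5],[0.0354,-0.0587,0,0,0,0,0.5],[0.0354,-0.0587,0,0,0,0,0.5]]'|head -1
python3 -m crank '[[0.02,-0.0336,0,0,0,0,0.5],[0,0,0,0,0,0,0.5],[0,0,0,0,0,0,0.5]]'|head -1
python3 to.py 656.6 160.5 62.5 18
```

```text
time: 3.35
t 3.35 at [ 532.9 -374.3  327.4] tip 154.4 yaw 18.0 gap 0.723 gf 66.3 F [ 1.  -0.1 -0.5] q6 0.55
rot [ 0.0022 -0.0014 -0.0002] shift [ 0.5657 -0.9409  0.0088] tips 0.1734
time: 4.02
time: 4.68
time: 4.93
t 4.93 at [657.4 166.3 321.5] tip 148.5 yaw 18.1 gap 0.721 gf 66.3 F [-0.6 -0.7 -2. ] q6 1.42
rot [ 0.     -0.      0.0004] shift [-0.0051  0.0105  0.1719] tips 0.1734
```

```bash
python3 -m crank '[[-0.005,0.0105,0.04,0,0,0,0.5],[0,0,0.05,0,0,0,0.5],[0,0,0.04,0,0,0,0.5],[0,0,0.02,0,0,0,0.5],[0,0,0.01,0,0,0,0.5],[0,0,0,0,0,0,0.5],[0,0,0,0,0,0,0.5]]'|head -1;  python3 to.py 656.6 160.5 62.5 18
```

```text
time: 5.52
t 5.52 at [657.1 159.1 242.4] tip 69.4 yaw 17.9 gap 0.729 gf 66.2 F [-0.1  0.5 -1.3] q6 1.41
rot [ 0.0001 -0.0003 -0.0003] shift [-0.0001 -0.003   0.0137] tips 0.1734
```

```bash
python3 -m crank '[[0,-0.003,0.006,0,0,0,0.5],[0,0,0.003,0,0,0,0.5],[0,0,0.002,0,0,0,0.5],[0,0,0,0,0,0,0.5],[0,0,0,0,0,0,0.5]]'|grep -E "time|wrist";  python3 to.py 656.6 160.5 62.5 18
python3 -m crank '[[0,0,0.002,0,0,0,0.5],[0,0,0,0,0,0,0.5],[0,0,0,0,0,0,0.5]]'|grep -E "time|wrist";  python3 to.py 656.6 160.5 62.5 18
```

```text
time: 5.93
wrist_force: [0.1, -0.5, -1.4]
t 5.93 at [656.4 160.8 236.2] tip 63.2 yaw 18.0 gap 0.725 gf 66.2 F [ 0.1 -0.5 -1.4] q6 1.41
rot [ 0.     -0.0001 -0.0002] shift [0.0002 0.0008 0.0013] tips 0.1734
time: 6.18
wrist_force: [-2.9, -0.2, 6.0]
t 6.18 at [656.4 160.8 235.6] tip 62.6 yaw 18.0 gap 0.724 gf 66.6 F [-2.9 -0.2  6. ] q6 1.41
rot [ 0.     -0.0002 -0.0002] shift [0.0001 0.0008 0.0001] tips 0.1734
```

```bash
python3 -m crank '[[0,0,0,0,0,0,1],[0,0,0,0,0,0,1],[0,0,0,0,0,0,1],[0,0,0,0,0,0,1],[0,0,0,0,0,0,1],[0,0,-0.02,0,0,0,1],[0,0,-0.04,0,0,0,1],[0,0,-0.06,0,0,0,1]]'|head -1
python3 -m crank '[[0,0,-0.05,0,0,0.038,1],[0,0,-0.03,0,0,0.038,1],[0,0,0,0,0,0.038,1],[0,0,0,0,0,0.038,1],[0,0,0,0,0,0.038,1],[0,0,0,0,0,0.038,0.5],[0,0,0,0,0,0,0.5]]'|head -1;  python3 to.py 425.8 -81.6 90 -23.4
```

```text
time: 6.85
time: 7.43
t 7.43 at [656.3 160.8 335.8] tip 162.8 yaw -23.5 gap 0.75 gf 0.0 F [-0.1  0.2  0.6] q6 2.13
rot [-0.0001 -0.0002 -0.0003] shift [-0.2305  0.628   0.1456] tips 0.1734
```

```bash
python3 -m crank '[[-0.023,0.0628,0,0,0,0,0.5],[-0.023,0.0628,0,0,0,0,0.5],[-0.023,0.0628,0,0,0,0,0.5],[-0.023,0.0628,0,0,0,0,0.5],[-0.023,0.0628,0,0,0,0,0.5],[-0.023,0.0628,0.02,0,0,0,0.5],[-0.023,0.0628,0.02,0,0,0,0.5],[-0.023,0.0628,0.02,0,0,0,0.5]]'|head -1
python3 -m crank '[[-0.023,0.0628,0.02,0,0,0,0.5],[-0.023,0.0628,0.02,0,0,0,0.5],[0,0,0.02,0,0,0,0.5],[0,0,0.02,0,0,0,0.5],[0,0,0,0,0,0,0.5],[0,0,0,0,0,0,0.5]]'|head -1;  python3 to.py 425.8 -81.6 3 -23.4
python3 - <<'E'
from h import *
cv2.imwrite("pics/p1.png",bot.capture("scene")[100:310,200:410,::-1].repeat(2,0).repeat(2,1))
E
```

```text
time: 8.1
time: 8.6
t 8.6 at [427.5 -83.  265.2] tip 92.2 yaw -22.9 gap 0.506 gf 0.0 F [0.9 0.7 0.4] q6 1.64
rot [-0.      0.0001  0.0026] shift [-0.0043 -0.0013  0.1784] tips 0.1734
```

View pics/p1.png

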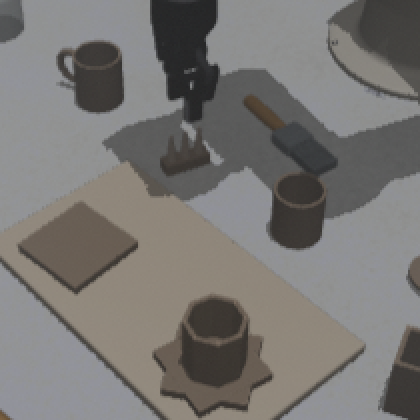

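The picture shows the cup standing on the star saucer at crop (213,340), with the gripper above the cone pack at crop (185,150). I'll descend.

```bash
python3 -m crank '[[-0.0043,-0.0013,0.05,0,0,0.0026,0.5],[0,0,0.05,0,0,0,0.5],[0,0,0.035,0,0,0,0.5],[0,0,0.02,0,0,0,0.5],[0,0,0.01,0,0,0,0.5],[0,0,0,0,0,0,0.5],[0,0,0,0,0,0,0.5]]'|head -1;  python3 to.py 425.8 -81.6 3 -23.4
```

```text
time: 9.23
t 9.23 at [426.1 -81.4 183. ] tip 10.0 yaw -23.5 gap 0.502 gf 0.0 F [0.1 0.1 0. ] q6 1.65
rot [-0.     -0.0002 -0.0005] shift [-0.0003  0.0005  0.0141] tips 0.1734
```

```bash
python3 -m crank '[[0,0,0.007,0,0,0,0.5],[0,0,0.004,0,0,0,0.4],[0,0,0,0,0,0,0.15],[0,0,0,0,0,0,0.15],[0,0,0,0,0,0,0.15],[0,0,0,0,0,0,0.15],[0,0,0,0,0,0,0.15],[0,0,0,0,0,0,0.15]]'|head -1;  python3 to.py 550.7 57.5 70 83.2
python3 -m crank '[[0,0,-0.02,0,0,0,0.15],[0,0,-0.04,0,0,0,0.15],[0,0,-0.05,0,0,0,0.15],[0,0,-0.05,0,0,0,0.15],[0,0,0,0,0,-0.0394,0.15],[0,0,0,0,0,-0.0394,0.15],[0,0,0,0,0,-0.0394,0.15],[0,0,0,0,0,-0.0394,0.15]]'|head -1
python3 -m crank '[[0,0,0,0,0,-0.0394,0.15],[0,0,0,0,0,-0.0394,0.15],[0,0,0,0,0,-0.0394,0.15],[0,0,0,0,0,-0.0394,0.15],[0,0,0,0,0,-0.0394,0.15],[0,0,0,0,0,-0.0394,0.15],[0,0,0,0,0,-0.0394,0.15],[0,0,0,0,0,-0.0394,0.15]]'|head -1
python3 -m crank '[[0,0,0,0,0,-0.0394,0.15],[0,0,0,0,0,-0.0394,0.15],[0,0,0,0,0,-0.0394,0.15],[0,0,0,0,0,0,0.15],[0,0,0,0,0,0,0.15]]'|head -1;  python3 to.py 550.7 57.5 70 83.2
```

```text
time: 9.9
t 9.9 at [425.8 -81.5 177.4] tip 4.4 yaw -23.6 gap 0.24 gf 58.9 F [-0.4  0.   5.4] q6 1.65
rot [ 2.000e-04 -2.000e-04 -5.931e-01] shift [ 0.3057  0.2152 -0.1312] tips 0.1734
time: 10.57
time: 11.23
time: 11.65
t 11.65 at [425.6 -81.5 257.1] tip 84.1 yaw 82.6 gap 0.243 gf 59.0 F [ 0.6  0.4 -0.5] q6 -0.2
rot [ 0.      0.     -0.0033] shift [0.3057 0.2155 0.0283] tips 0.1734
```

```bash
python3 -m crank '[[0.0386,0.0278,0,0,0,-0.0033,0.15],[0.0506,0.0356,0,0,0,0,0.15],[0.0506,0.0356,0,0,0,0,0.15],[0.0506,0.0356,0,0,0,0,0.15],[0.0506,0.0356,0.02,0,0,0,0.15],[0.0386,0.0278,0.02,0,0,0,0.15],[0.026,0.0175,0.02,0,0,0,0.15],[0,0,0,0,0,0,0.15]]'|head -1;  python3 to.py 550.7 57.5 19.4 83.2
```

```text
time: 12.32
t 12.32 at [551.7  59.8 225.5] tip 52.5 yaw 83.3 gap 0.236 gf 59.0 F [-2.4 -0.5 -0.9] q6 0.12
rot [-0.     -0.0001  0.0003] shift [-0.0048 -0.0015  0.0663] tips 0.1734
```

```bash
python3 -m crank '[[-0.0048,-0.0015,0.02,0,0,0,0.15],[0,0,0.02,0,0,0,0.15],[0,0,0.01,0,0,0,0.15],[0,0,0.006,0,0,0,0.15],[0,0,0,0,0,0,0.15],[0,0,0,0,0,0,0.15]]'|head -1;  python3 to.py 550.7 57.5 19.4 83.2
```

```text
time: 12.82
t 12.82 at [549.3  55.1 199. ] tip 26.0 yaw 83.4 gap 0.242 gf 59.0 F [ 0.3 -0.5 -0.9] q6 0.11
rot [-0.0001  0.      0.0009] shift [0.0052 0.0022 0.0132] tips 0.1734
```

```bash
python3 -m crank '[[0.004,0.002,0.005,0,0,0,0.15],[0,0,0.004,0,0,0,0.15],[0,0,0.002,0,0,0,0.15],[0,0,0.001,0,0,0,0.15],[0,0,0,0,0,0,0.15],[0,0,0,0,0,0,0.15]]'|head -1;  python3 to.py 550.7 57.5 19.4 83.2
python3 -m crank '[[0,0,0.002,0,0,0,0.15],[0,0,0,0,0,0,0.15],[0,0,0,0,0,0,0.15]]'|head -1;  python3 to.py 550.7 57.5 19.4 83.2
```

```text
time: 13.32
t 13.32 at [550.6  57.4 193. ] tip 20.0 yaw 83.4 gap 0.238 gf 59.0 F [-0.5 -0.   0. ] q6 0.11
rot [ 0.     -0.      0.0013] shift [0.0003 0.0001 0.0013] tips 0.1734
time: 13.57
t 13.57 at [550.7  57.3 192.4] tip 19.4 yaw 83.4 gap 0.241 gf 60.0 F [-1.7 -0.1  8. ] q6 0.11
rot [ 0.0001 -0.      0.0013] shift [ 0.0003  0.     -0.    ] tips 0.1734
```

```bash
python3 -m crank '[[0,0,0,0,0,0,0.5],[0,0,0,0,0,0,0.5],[0,0,0,0,0,0,0.5],[0,0,-0.02,0,0,0,0.5],[0,0,-0.05,0,0,0,0.5],[0,0,-0.07,0,0,0,0.5],[0,0,-0.07,0,0,0,1],[0,0,0,0,0,0,1]]'|head -1;  python3 to.py 426.8 95.2 120 83.2
```

```text
time: 14.23
t 14.23 at [552.   57.4 303.4] tip 130.4 yaw 83.4 gap 0.767 gf 0.0 F [ 1.9 -0.1  1.6] q6 0.11
rot [ 0.0027 -0.0003  0.0013] shift [ 0.0454 -0.2577  0.0208] tips 0.1734
```

```bash
python3 -m crank '[[0.009,-0.05,0,0,0,0,1],[0.009,-0.05,0,0,0,0,1],[0.009,-0.05,0,0,0,0,1],[0.009,-0.05,0,0,0,0,1],[0.009,-0.05,0.02,0,0,0,1],[0,-0.006,0.02,0,0,0,1],[0,0,0,0,0,0,1],[0,0,0,0,0,0,1]]'|head -1;  python3 to.py 426.8 95.2 33 83.2
python3 - <<'E'
from h import *
cv2.imwrite("pics/p2.png",bot.capture("scene")[100:310,200:480,::-1].repeat(2,0).repeat(2,1))
E
```

```text
time: 14.9
t 14.9 at [426.4  94.4 277.4] tip 104.4 yaw 83.4 gap 0.999 gf 0.0 F [0.2 0.2 0.8] q6 0.2
rot [ 0.0001 -0.      0.0013] shift [0.0018 0.0007 0.1429] tips 0.1734
```

View pics/p2.png

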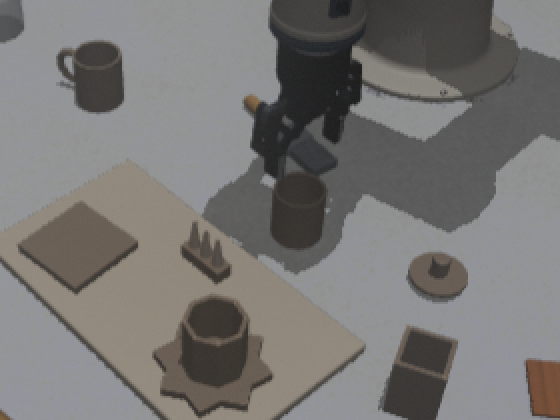

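The cone pack stands on the shelf at crop (207,255), parallel to the near edge, and the open fingers straddle the jar at crop (300,200). Next is gripping the jar.

```bash
python3 -m crank '[[0.0018,0.0007,0.04,0,0,0,1],[0,0,0.04,0,0,0,1],[0,0,0.03,0,0,0,1],[0,0,0.02,0,0,0,1],[0,0,0.01,0,0,0,1],[0,0,0,0,0,0,1],[0,0,0,0,0,0,1]]'|head -1;  python3 to.py 426.8 95.2 33 83.2
python3 -m crank '[[0,0,0,0,0,0,0.5],[0,0,0,0,0,0,0.5],[0,0,0,0,0,0,0.5],[0,0,0,0,0,0,0.5],[0,0,0,0,0,0,0.5],[0,0,0,0,0,0,0.5],[0,0,0,0,0,0,0.5]]'|head -1; python3 to.py 643 46.5 150 83.2
python3 -m crank '[[0,0,-0.03,0,0,0,0.5],[0,0,-0.05,0,0,0,0.5],[0,0,-0.06,0,0,0,0.5],[0,0,-0.06,0,0,0,0.5],[0,0,-0.03,0,0,0,0.5],[0,0,0,0,0,0,0.5]]'|head -1; python3 to.py 643 46.5 150 83.2
```

```text
time: 15.53
t 15.53 at [427.1  95.1 207.4] tip 34.4 yaw 83.4 gap 1.002 gf 0.0 F [ 0.   0.3 -0.2] q6 0.2
rot [ 0.0002 -0.      0.0012] shift [ 0.0001 -0.0007  0.0028] tips 0.1734
time: 16.12
t 16.12 at [426.8  95.2 208.1] tip 35.1 yaw 83.4 gap 0.715 gf 60.3 F [-0.7 -1.7 19.4] q6 0.2
rot [ 0.0006 -0.0001  0.0013] shift [-0.0455  0.4409 -0.2298] tips 0.1734
time: 16.62
t 16.62 at [427.1  95.3 325.3] tip 152.3 yaw 83.4 gap 0.718 gf 65.7 F [ 0.5  1.  -1.9] q6 0.2
rot [ 0.0018 -0.0004  0.0013] shift [-0.0458  0.4403  0.0046] tips 0.1734
```

```bash
python3 -m crank '[[-0.003,0.03,0,0,0,0,0.5],[-0.0057,0.055,0,0,0,0,0.5],[-0.0057,0.055,0,0,0,0,0.5],[-0.0057,0.055,0,0,0,0,0.5],[-0.0057,0.055,0,0,0,0,0.5],[-0.0057,0.055,0,0,0,0,0.5],[-0.0057,0.055,0,0,0,0,0.5],[-0.0057,0.055,0,0,0,0,0.5]]'|head -1
python3 -m crank '[[-0.003,0.025,0,0,0,0,0.5],[0,0,0.02,0,0,0,0.5],[0,0,0.04,0,0,0,0.5],[0,0,0.04,0,0,0,0.5],[0,0,0.04,0,0,0,0.5],[0,0,0.02,0,0,0,0.5],[0,0,0,0,0,0,0.5],[0,0,0,0,0,0,0.5]]'|head -1;python3 to.py 643 46.5 50.1 83.2
```

```text
time: 17.28
time: 17.95
t 17.95 at [642.   47.3 241.5] tip 68.5 yaw 83.4 gap 0.716 gf 65.7 F [ 0.5 -0.5 -1.4] q6 0.1
rot [-0.0005  0.      0.0013] shift [-0.0014  0.0022  0.0369] tips 0.1734
```

```bash
python3 -m crank '[[-0.0014,0.002,0.015,0,0,0,0.5],[0,0,0.01,0,0,0,0.5],[0,0,0.006,0,0,0,0.5],[0,0,0.003,0,0,0,0.5],[0,0,0,0,0,0,0.5],[0,0,0,0,0,0,0.5]]'|head -1;  python3 to.py 643 46.5 50.1 83.2
```

```text
time: 18.45
t 18.45 at [643.4  46.4 225.1] tip 52.1 yaw 83.4 gap 0.712 gf 65.7 F [ 0.1  0.1 -1.2] q6 0.09
rot [ 0.     -0.      0.0012] shift [ 0.0001 -0.0008  0.004 ] tips 0.1734
```

```bash
python3 -m crank '[[0,0,0.002,0,0,0,0.5],[0,0,0.002,0,0,0,0.5],[0,0,0,0,0,0,0.5],[0,0,0,0,0,0,0.5]]'|head -1;  python3 to.py 643 46.5 50.1 83.2
```

```text
time: 18.78
t 18.78 at [643.4  46.4 223.2] tip 50.2 yaw 83.4 gap 0.717 gf 65.9 F [-0.1 -0.8  1.9] q6 0.09
rot [ 0.0002 -0.      0.0012] shift [ 0.0002 -0.0009  0.0003] tips 0.1734
```

```bash
python3 -m crank '[[0,0,0.001,0,0,0,0.5],[0,0,0,0,0,0,1],[0,0,0,0,0,0,1],[0,0,0,0,0,0,1],[0,0,0,0,0,0,1],[0,0,0,0,0,0,1],[0,0,-0.03,0,0,0,1],[0,0,-0.06,0,0,0,1]]'|head -1
python3 -m crank '[[0,0,-0.06,0,0,0,1],[0,0,-0.05,0,0,0,0.7],[0,0,0,0,0,0,0.6],[0,0,0,0,0,0,0.6]]'|head -1;  python3 to.py 384.9 264.4 90 83.2
python3 - <<'E'
from m import *
i=bot.capture("top");cv2.imwrite("pics/top2.png",i[:,:,::-1]);cv2.imwrite("pics/t2c.png",i[100:310,100:380,::-1].repeat(2,0).repeat(2,1))
E
```

```text
time: 19.45
time: 19.78
t 19.78 at [643.6  46.4 323.9] tip 150.9 yaw 83.4 gap 0.613 gf 0.0 F [-1.1  0.5 -1.2] q6 0.09
rot [ 0.0009 -0.0001  0.0012] shift [ 0.3717 -0.5655  0.1218] tips 0.1734
```

View pics/t2c.png

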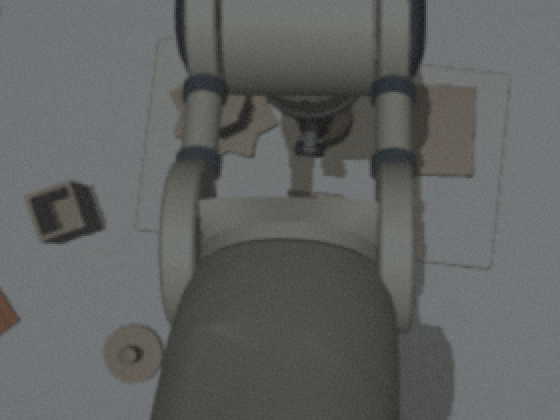

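The arm hides most of the shelf here. The lid's knob is at crop (130,353), just outward of its disc's centre, as parallax should make it. Moving to the lid.

```bash
python3 -m crank '[[0.0372,-0.0566,0,0,0,0,0.6],[0.0372,-0.0566,0,0,0,0,0.6],[0.0372,-0.0566,0,0,0,0,0.6],[0.0372,-0.0566,0,0,0,0,0.6],[0.0372,-0.0566,0,0,0,0,0.6],[0.0372,-0.0566,0,0,0,0,0.6],[0.0372,-0.0566,0.02,0,0,0,0.6],[0.0372,-0.0566,0.02,0,0,0,0.6]]'|head -1
python3 -m crank '[[0.0372,-0.0566,0.02,0,0,0,0.6],[0.0372,-0.0566,0.02,0,0,0,0.6],[0,0,0.02,0,0,0,0.6],[0,0,0.02,0,0,0,0.6],[0,0,0,0,0,0,0.6],[0,0,0,0,0,0,0.6]]'|head -1;  python3 to.py 384.9 264.4 17 83.2
```

```text
time: 20.5
time: 21.0
t 21.0 at [383.1 263.4 261.6] tip 88.6 yaw 83.4 gap 0.601 gf 0.0 F [-0.3 -0.2 -1.1] q6 0.59
rot [-0.0007  0.0005  0.0013] shift [0.0024 0.0032 0.1432] tips 0.1734
```

```bash
python3 -m crank '[[0.0024,0.0032,0.04,0,0,0,0.6],[0,0,0.04,0,0,0,0.6],[0,0,0.03,0,0,0,0.6],[0,0,0.015,0,0,0,0.6],[0,0,0.008,0,0,0,0.6],[0,0,0,0,0,0,0.5],[0,0,0,0,0,0,0.5]]'|head -1;  python3 to.py 384.9 264.4 18 83.2
```

```text
time: 21.58
t 21.58 at [385.5 264.6 196.5] tip 23.5 yaw 83.4 gap 0.5 gf 0.0 F [0.2 0.5 0. ] q6 0.59
rot [ 0.0001 -0.0001  0.0011] shift [-0.0004 -0.0011  0.0109] tips 0.1734
```

```bash
python3 -m crank '[[0,-0.001,0.006,0,0,0,0.5],[0,0,0.004,0,0,0,0.4],[0,0,0,0,0,0,0.1],[0,0,0,0,0,0,0.1],[0,0,0,0,0,0,0.1],[0,0,0,0,0,0,0.1],[0,0,0,0,0,0,0.1],[0,0,0,0,0,0,0.1]]'|head -1;  python3 to.py 643.4 46.4 140 83.2
python3 -m crank '[[0,0,-0.03,0,0,0,0.1],[0,0,-0.05,0,0,0,0.1],[0,0,-0.06,0,0,0,0.1],[0,0,-0.06,0,0,0,0.1],[0,0,-0.06,0,0,0,0.1],[0,0,-0.04,0,0,0,0.1],[0,0,0,0,0,0,0.1]]'|head -1;  python3 to.py 643.4 46.4 140 83.2
```

```text
time: 22.25
t 22.25 at [384.7 264.7 191.3] tip 18.3 yaw 83.4 gap 0.21 gf 58.4 F [-0.6 -0.3  5.8] q6 0.59
rot [ 0.0001 -0.0001  0.0013] shift [-0.3723  0.5654 -0.2434] tips 0.1734
time: 22.83
t 22.83 at [385.4 265.  344.8] tip 171.8 yaw 83.4 gap 0.208 gf 58.7 F [ 0.5  1.1 -1.1] q6 0.59
rot [ 0.0016 -0.0011  0.0013] shift [-0.3731  0.5642  0.0636] tips 0.1734
```

Run:
```python
from m import *
i=bot.capture("top");j=bot.capture("scene")
cv2.imwrite("pics/b.png",np.hstack([i[100:310,100:380,::-1],j[120:330,220:500,::-1]]).repeat(1,0))
```

```text
(no output)
```

View pics/b.png

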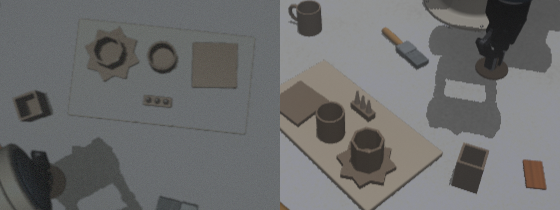

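The left half (top view) shows the cup on its star at (110,52), the jar at (162,57) and the cone pack at (157,100), all well placed. The right half shows the lid held level by its knob. I'll measure the jar's rim.

Run:
```python
from m import *
a=cv2.GaussianBlur(bot.capture("top")[:,:,::-1],(3,3),0)
print(a[157,240:285:2].tolist())
for nm,x,y,w,z,t in [("jar",262,157,22,.085,54),("jar60",262,157,22,.085,60),("pack",257,200,20,.033,0)]:
  try: report(nm,hull(a,x,y,w,t),z)
  except Exception as e: print(e)
p=ray("top",[(262.5,157)],.085);print(p)
```

```text
[[107, 107, 104], [107, 108, 105], [107, 108, 105], [98, 99, 97], [70, 74, 77], [50, 53, 55], [60, 65, 68], [79, 85, 90], [81, 88, 93], [82, 89, 94], [81, 89, 94], [83, 90, 94], [81, 89, 93], [81, 89, 94], [82, 90, 94], [81, 88, 93], [78, 85, 89], [70, 77, 80], [65, 71, 72], [91, 93, 91], [106, 108, 105], [107, 107, 104], [108, 109, 106]]
jar centroid [641.6  46.1] rect [642.8  46.2] [63.2 59.5] longside deg 89.4 circ [639.7  45.2] 34.9 A 3150
jar60 centroid [641.9  46.2] rect [642.8  46.2] [63.2 59.5] longside deg 89.4 circ [639.7  45.2] 34.9 A 3107
pack centroid [550.  60.] rect [550.3  59.6] [62.1 22.1] longside deg 85.6 circ [547.4  59.8] 31.4 A 1266
[[0.638493   0.04516423]]
```

```bash
python3 -m crank '[[-0.0187,0.0282,0,0,0,0,0.1],[-0.0373,0.0564,0,0,0,0,0.1],[-0.0373,0.0564,0,0,0,0,0.1],[-0.0373,0.0564,0,0,0,0,0.1],[-0.0373,0.0564,0,0,0,0,0.1],[-0.0373,0.0564,0,0,0,0,0.1],[-0.0373,0.0564,0,0,0,0,0.1],[-0.0373,0.0564,0,0,0,0,0.1]]'|head -1
python3 -m crank '[[-0.0373,0.0564,0,0,0,0,0.1],[-0.0373,0.0564,0,0,0,0,0.1],[-0.0187,0.0282,0,0,0,0,0.1],[0,0,0.03,0,0,0,0.1],[0,0,0.04,0,0,0,0.1],[0,0,0.02,0,0,0,0.1],[0,0,0,0,0,0,0.1],[0,0,0,0,0,0,0.1]]'|head -1;  python3 to.py 643.2 46.4 95.3 83.2
```

```text
time: 23.65
time: 24.32
t 24.32 at [643.2  47.2 295. ] tip 122.0 yaw 83.4 gap 0.209 gf 58.8 F [-0.7  0.1 -0.3] q6 0.1
rot [-0.0008  0.0001  0.0013] shift [-0.0016  0.0002  0.0533] tips 0.1734
```

```bash
python3 -m crank '[[-0.0016,0,0.02,0,0,0,0.1],[0,0,0.012,0,0,0,0.1],[0,0,0.008,0,0,0,0.1],[0,0,0.005,0,0,0,0.1],[0,0,0,0,0,0,0.1],[0,0,0,0,0,0,0.1]]'|grep -E "time|wrist";  python3 to.py 643.2 46.4 95.3 83.2
```

```text
time: 24.82
wrist_force: [-0.2, 0.1, -1.0]
t 24.82 at [643.4  46.2 273.5] tip 100.5 yaw 83.4 gap 0.207 gf 58.8 F [-0.2  0.1 -1. ] q6 0.09
rot [0.     0.     0.0012] shift [ 0.0003 -0.0005  0.0105] tips 0.1734
```

```bash
python3 -m crank '[[0,0,0.005,0,0,0,0.1],[0,0,0.003,0,0,0,0.1],[0,0,0.002,0,0,0,0.1],[0,0,0,0,0,0,0.1],[0,0,0,0,0,0,0.1]]'|grep -E "time|wrist";  python3 to.py 643.2 46.4 95.3 83.2
python3 -m crank '[[0,0,0.002,0,0,0,0.1],[0,0,0,0,0,0,0.1],[0,0,0,0,0,0,0.1]]'|grep -E "time|wrist";  python3 to.py 643.2 46.4 95.3 83.2
```

```text
time: 25.23
wrist_force: [0.1, -0.3, -1.8]
t 25.23 at [643.4  46.2 268.5] tip 95.5 yaw 83.4 gap 0.211 gf 58.9 F [ 0.1 -0.3 -1.8] q6 0.09
rot [ 0.     -0.      0.0012] shift [ 0.0003 -0.0005  0.0004] tips 0.1734
time: 25.48
wrist_force: [-4.5, -0.5, 11.3]
t 25.48 at [643.4  46.2 268.3] tip 95.3 yaw 83.4 gap 0.212 gf 60.0 F [-4.5 -0.5 11.3] q6 0.09
rot [ 0.0002 -0.      0.0012] shift [ 0.0003 -0.0005  0.    ] tips 0.1734
```

```bash
python3 -m crank '[[0,0,0,0,0,0,0.5],[0,0,0,0,0,0,0.5],[0,0,0,0,0,0,0.5],[0,0,-0.02,0,0,0,0.5],[0,0,-0.05,0,0,0,0.5],[0,0,-0.06,0,0,-0.0355,1],[0,0,-0.03,0,0,-0.0355,1],[0,0,0,0,0,-0.0355,1]]'|head -1
python3 -m crank '[[0,0,0,0,0,-0.0355,1],[0,0,0,0,0,0,1]]'|head -1;  python3 to.py 540.2 334 130 108.9
```

```text
time: 26.15
time: 26.32
t 26.32 at [643.4  46.2 348.6] tip 175.6 yaw 109.3 gap 1.002 gf 0.0 F [-0.   0.6 -0.9] q6 -0.36
rot [0.0003 0.0001 0.0023] shift [ 0.6114 -0.0089  0.0911] tips 0.1734
```

```bash
python3 -m crank '[[0.06,0,0,0,0,0,1],[0.07,0,0,0,0,0,1],[0.07,0,0,0,0,0,1],[0.07,0,0,0,0,0,1],[0.07,0,0,0,0,0,1],[0.07,0,0,0,0,0,1],[0.07,0,0,0,0,0,1],[0.07,0,0,0,0,0,1]]'|head -1
python3 -m crank '[[0.061,-0.0089,0.03,0,0,0.0023,1],[0,0,0.03,0,0,0,1],[0,0,0.03,0,0,0,1],[0,0,0,0,0,0,1],[0,0,0,0,0,0,1]]'|head -1;  python3 to.py 540.2 334 44 108.9
```

```text
time: 26.98
time: 27.4
t 27.4 at [539.7 333.6 302.3] tip 129.3 yaw 108.4 gap 1.001 gf 0.0 F [-0.9 -0.  -0.4] q6 0.14
rot [-0.0005  0.0001 -0.0027] shift [0.0005 0.0011 0.1706] tips 0.1734
```

```bash
python3 -m crank '[[0.0005,0.001,0.04,0,0,-0.0027,1],[0,0,0.05,0,0,0,1],[0,0,0.04,0,0,0,1],[0,0,0.02,0,0,0,1],[0,0,0.014,0,0,0,1],[0,0,0,0,0,0,1],[0,0,0,0,0,0,1]]'|head -1;  python3 to.py 540.2 334 44 108.9
python3 -m crank '[[0,0,0,0,0,0,0.4],[0,0,0,0,0,0,0.4],[0,0,0,0,0,0,0.4],[0,0,0,0,0,0,0.4],[0,0,0,0,0,0,0.4],[0,0,0,0,0,0,0.4],[0,0,0,0,0,0,0.4],[0,0,0,0,0,0,0.4]]'|head -1; python3 to.py 629.4 -67.5 190 108.9
python3 -m crank '[[0,0,-0.03,0,0,0,0.4],[0,0,-0.05,0,0,0,0.4],[0,0,-0.06,0,0,0,0.4],[0,0,-0.06,0,0,0,0.4],[0,0,-0.06,0,0,0,0.4],[0,0,-0.04,0,0,0,0.4],[0,0,0,0,0,0,0.4]]'|head -1; python3 to.py 629.4 -67.5 190 108.9
```

```text
time: 27.98
t 27.98 at [540.7 334.1 221.5] tip 48.5 yaw 109.0 gap 0.999 gf 0.0 F [-0.1 -0.1  0.3] q6 0.13
rot [ 0.0003 -0.0001  0.0006] shift [ 0.0001 -0.001   0.0089] tips 0.1734
time: 28.65
t 28.65 at [540.5 334.2 221.6] tip 48.6 yaw 109.1 gap 0.601 gf 61.7 F [-0.5 -0.4  8.4] q6 0.13
rot [ 0.0005 -0.0001  0.0008] shift [-0.8177 -0.0921 -0.2829] tips 0.1734
time: 29.23
t 29.23 at [540.9 334.5 375.6] tip 202.6 yaw 109.1 gap 0.602 gf 63.2 F [ 1.3  0.4 -0.4] q6 0.13
rot [ 0.0023 -0.0003  0.0009] shift [-0.818  -0.093   0.0251] tips 0.1734
```

```bash
python3 -m crank '[[-0.034,-0.0039,0,0,0,0,0.4],[-0.068,-0.0077,0,0,0,0,0.4],[-0.068,-0.0077,0,0,0,0,0.4],[-0.068,-0.0077,0,0,0,0,0.4],[-0.068,-0.0077,0,0,0,0,0.4],[-0.068,-0.0077,0,0,0,0,0.4],[-0.068,-0.0077,0,0,0,0,0.4],[-0.068,-0.0077,0,0,0,0,0.4]]'|head -1
python3 -m crank '[[-0.068,-0.0077,0,0,0,0,0.4],[-0.068,-0.0077,0,0,0,0,0.4],[-0.068,-0.0077,0,0,0,0,0.4],[-0.068,-0.0077,0,0,0,0,0.4],[-0.036,-0.0044,0,0,0,0,0.4],[0,0,0,0,0,0,0.4],[0,0,0,0,0,0,0.4]]'|head -1; python3 to.py 629.4 -67.5 75.6 108.9
```

```text
time: 29.9
time: 30.48
t 30.48 at [629.7 -68.6 369.8] tip 196.8 yaw 108.9 gap 0.599 gf 63.2 F [ 0.6 -0.  -2.1] q6 -0.53
rot [-0.0002 -0.0002  0.0003] shift [0.0023 0.0003 0.2425] tips 0.1734
```

```bash
python3 -m crank '[[0.002,0,0.03,0,0,0,0.4],[0,0,0.05,0,0,0,0.4],[0,0,0.05,0,0,0,0.4],[0,0,0.04,0,0,0,0.4],[0,0,0.03,0,0,0,0.4],[0,0,0.015,0,0,0,0.4],[0,0,0,0,0,0,0.4],[0,0,0,0,0,0,0.4]]'|head -1; python3 to.py 629.4 -67.5 75.6 108.9
```

```text
time: 31.15
t 31.15 at [629.5 -66.1 263.3] tip 90.3 yaw 109.1 gap 0.599 gf 63.2 F [ 0.4 -0.2 -1.2] q6 -0.53
rot [-0.     -0.      0.0011] shift [-0.0025 -0.0011  0.0294] tips 0.1734
```

```bash
python3 -m crank '[[-0.002,-0.001,0.012,0,0,0,0.4],[0,0,0.007,0,0,0,0.4],[0,0,0.005,0,0,0,0.4],[0,0,0.003,0,0,0,0.4],[0,0,0,0,0,0,0.4],[0,0,0,0,0,0,0.4]]'|grep -E "time|wrist"; python3 to.py 629.4 -67.5 75.6 108.9
python3 -m crank '[[0,0,0.002,0,0,0,0.4],[0,0,0,0,0,0,0.4],[0,0,0,0,0,0,0.4]]'|grep -E "time|wrist";  python3 to.py 629.4 -67.5 75.6 108.9
```

```text
time: 31.65
wrist_force: [-0.3, -0.2, -0.8]
t 31.65 at [629.3 -67.9 249.6] tip 76.6 yaw 109.0 gap 0.6 gf 63.2 F [-0.3 -0.2 -0.8] q6 -0.53
rot [0.     0.     0.0008] shift [0.0008 0.0004 0.0019] tips 0.1734
time: 31.9
wrist_force: [0.0, -0.0, -0.3]
t 31.9 at [629.4 -67.9 248.6] tip 75.6 yaw 109.1 gap 0.598 gf 63.2 F [ 0.  -0.  -0.3] q6 -0.53
rot [0.0001 0.0001 0.0009] shift [0.0008 0.0002 0.    ] tips 0.1734
```

```bash
python3 -m crank '[[0,0,0.002,0,0,0,0.4],[0,0,0,0,0,0,0.4],[0,0,0,0,0,0,0.4]]'|grep -E "time|wrist";  python3 to.py 629.4 -67.5 75.6 108.9
python3 -m crank '[[0,0,0,0,0,0,1],[0,0,0,0,0,0,1],[0,0,0,0,0,0,1],[0,0,0,0,0,0,1],[0,0,0,0,0,0,1],[0,0,-0.03,0,0,0,1],[0,0,-0.06,0,0,0,1],[0,0,-0.07,0,0,0,1]]'|head -1
python3 -m crank '[[0,0,-0.07,0,0,0,1],[0,0,-0.07,0,0,0,1],[0.05,0.05,-0.02,0,0,0,1],[0.05,0.05,0,0,0,0,1]]'|head -1;python3 to.py 400 250 200 108.9
```

```text
time: 32.15
wrist_force: [-3.3, 0.1, 15.2]
t 32.15 at [629.4 -67.9 248.5] tip 75.5 yaw 109.1 gap 0.602 gf 64.9 F [-3.3  0.1 15.2] q6 -0.53
rot [0.0002 0.0002 0.0009] shift [ 0.0008  0.0003 -0.0001] tips 0.1734
time: 32.82
time: 33.15
t 33.15 at [660.9  -4.8 411.8] tip 238.8 yaw 108.9 gap 1.001 gf 0.0 F [ 0.6 -1.  -0.5] q6 -0.43
rot [ 0.0018  0.0009 -0.0001] shift [ 0.6512 -0.3286  0.0777] tips 0.1734
```

Now I'll move the arm clear, at height, and check everything.

```bash
python3 -m crank '[[0.06,-0.03,0,0,0,0,1],[0.06,-0.03,0,0,0,0,1],[0.06,-0.03,0,0,0,0,1],[0.06,-0.03,0,0,0,0,1],[0.06,-0.03,0,0,0,0,1],[0.06,-0.03,0,0,0,0,1],[0.06,-0.03,0,0,0,0,1],[0.06,-0.03,0,0,0,0,1]]'|head -1
python3 -m crank '[[0.06,-0.03,0,0,0,0,1],[0.06,-0.03,0,0,0,0,1],[0.06,-0.03,0,0,0,0,1],[0,0,0,0,0,0,1],[0,0,0,0,0,0,1]]'|head -1
python3 - <<'E'
from m import *
i=bot.capture("top")[:,:,::-1];j=bot.capture("scene")[:,:,::-1]
cv2.imwrite("pics/f.png",cv2.convertScaleAbs(np.hstack([i[90:310,140:380],j[140:360,200:440]]),alpha=1.4).repeat(1,0).repeat(1,1))
a=cv2.GaussianBlur(i,(3,3),0)
for nm,x,y,w,z,t in [("lid",262,157,24,.091,0),("pack",257,200,20,.033,0)]: report(nm,hull(a,x,y,w,t),z)
E
```

```text
time: 33.82
time: 34.23
lid centroid [640.2  44.5] rect [641.2  43.8] [71. 68.] longside deg 71.1 circ [638.8  45.2] 37.6 A 3815
pack centroid [549.7  59.8] rect [549.8  59.5] [62.3 22.5] longside deg 84.2 circ [550.2  59.2] 31.6 A 1326
```

View pics/f.png

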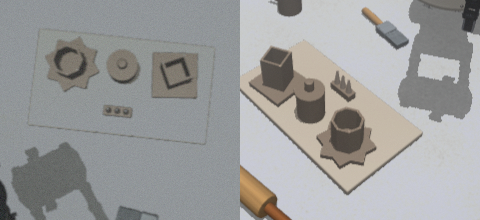

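The lid is seated on the jar, the pack stands clear of it, and the cup and beaker are upright on their saucers. I'll take one close look at how well those two are centred.

Run:
```python
from m import *
i=cv2.convertScaleAbs(bot.capture("top")[:,:,::-1],alpha=1.6)
g=lambda x,y:cv2.resize(i[y-35:y+35,x-35:x+35],(350,350),interpolation=cv2.INTER_CUBIC)
cv2.imwrite("pics/z.png",np.hstack([g(212,153),g(315,163)]))
```

```text
(no output)
```

View pics/z.png

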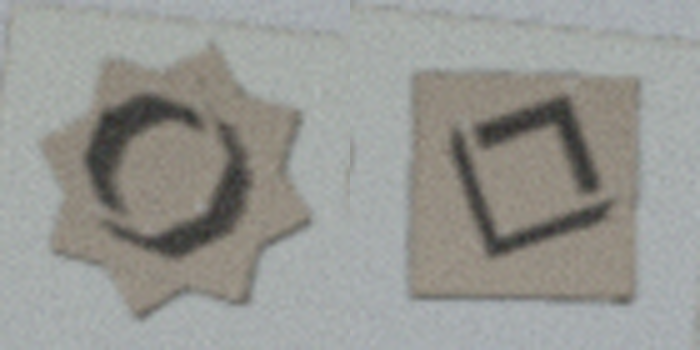

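The cup's rim centre is at about px (206.6,149.4) and the beaker's at (317.4,160.2); next I'll cast both at rim height.

Run:
```python
from h import *
print(ray("top",[(206.6,149.4)],.095),"star 656.6 160.5");print(ray("top",[(317.4,160.2)],.107),"sq 629.4 -67.5")
s=bot.get_state();print(s['wrist_force'],s['time'])
```

```text
[[0.65452826 0.16169343]] star 656.6 160.5
[[ 0.62724752 -0.06853544]] sq 629.4 -67.5
[0.42760696 0.15997563 0.1606003 ] 34.3833
```

Both are within about 3 mm of their saucer centres, so I'll hand it in.

```bash
python3 -c "
from station import bot
print(bot.sign_off())"
```

```text
the job is handed in; nothing more can be done
None
```

The kiln shelf is loaded and handed in at about 34 s. The last images show the cup and beaker within about 3 mm of their saucer centres, the lidded jar midway between the saucers, and the cone pack parallel to the near edge and clear of the jar. The mug was not touched, and the judge's verdict was not returned.

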